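# Drive the taper pin through the die set

## Task

Take the red-handled taper pin out of its wooden block and drive it down through the guide plate of the small die set, catching the die that has drifted out of line underneath and drawing it back into line, until the pin's collar sits fully home, flush on the guide plate. Feel for the die's hole and press gently throughout, never forcing the pin; let go of it at the end and leave the other things on the bench where they are.

Things in the scene. Friction and masses are not known exactly. Their poses are not given: they have to be found in the camera images.
- guide_mouth (a point): Centre of the guide plate's round 22 mm through hole, at the plate's top face, 64 mm above the bench; z up, x and y along the plate's sides. Square aluminium guide plate 108 x 108 x 6 mm with 3 mm high screw heads near its corners.
- die_set: Fixed steel die set that carries the guide plate: base 120 x 120 x 8 mm, four posts; origin at the centre of its underside on the bench, z up. The work on it needs under 20 N on the pin: 3 to 6 N tell that the tip has landed, up to 20 N draw the die over and seat the pin; 50 N is forcing it. Approach contact at 15 mm/s or less.
- die_line (a point): Point on the guide hole's axis, 8 mm below guide_mouth, level with the die's top: where the die's hole belongs. The brass die is a disc 64 x 10 mm with a 22 mm through hole, 38 mm free below. It starts 10.6 to 11.2 mm off line, in an unknown direction, so a tip lowered mid-hole lands on brass. It slides level any way, up to 12 mm, against about 7 N, and stays put; it cannot sink.
- pin_grip (a point): Middle of the taper pin's square red handle (20 x 20 mm, 46 mm long; grasp across two flats), 83 mm above the pin's flat tip. Pin, from the tip up: straight nose 8 mm across for 11 mm, taper out to 20.5 mm over 21 mm, then straight for 22 mm to the collar; 0.22 kg. x and y square to the flats, z from tip to handle, upright at the start.
- pin_collar (a point): Centre of the underside of the pin's collar (32 mm across, 6 mm thick), on the pin's axis, 54 mm above the tip and 29 mm below the middle of the handle; axes as pin_grip.
- block_mouth (a point): Centre of the bore (23.5 mm, straight through) at the top of the fixed hardwood pin block, 66 x 66 mm and 60 mm high; the pin hangs in it by its collar, which rests on this face; z up.
- dish: Loose open steel dish, 100 mm across and 51 mm high, origin at the centre of its underside; a bystander.
- tape: Loose roll of clear tape lying flat, 75 mm across and 25 mm high, origin at the centre of its underside; a bystander.
- charcoal: Loose black charcoal block, 50 x 75 x 25 mm, origin at the centre of its underside; a bystander.
- wax: Loose yellow-brown wax puck, 45 mm across and 16 mm high, origin at the centre of its underside; a bystander.
Mind the look-alikes: they are no part of the job. Of the things that look like the part that bears pin_grip, the smaller one is meant.

How it is judged (in metres and radians):
On the way, in this order (a step that is already met when the one before it is completed fails the run):
1. the pin has been lifted clear of its block (z of pin_collar in the frame of block_mouth above 0.05 m), for 0.1 s.
2. the pin has caught the die: its tip is well through the guide plate and into the die's hole (horizontal distance between pin_collar and guide_mouth below 0.012 m and z of pin_collar in the frame of guide_mouth below 0.042 m), for 0.1 s.
At the end, for the whole second after the job is handed in: The pin stands upright (within 3 degrees) and at rest in the die set, its collar flush on the guide plate (within 1.5 mm) and centred on the hole (within 2 mm), which is possible only with the die drawn into line; the pin is released (horizontal distance between pin_collar and guide_mouth below 0.002 m and z of pin_collar in the frame of guide_mouth below 0.0015 m and angle between pin_collar's own z axis and vertical below 0.05 rad and linear speed of pin below 0.01 m/s and contact force between the fingers and pin below 0.1 N); the robot touches nothing.
It fails at once if the pin is forced: more than 50 N between the pin and the die set (contact force between pin and die_set above 50 N).
It fails at once if the gripper bears on the die set with more than 15 N (contact force between the fingers and die_set above 15 N).
It fails at once if a bystander is pushed away (more than 20 mm) (distance of any of dish, tape, charcoal, wax from where it was at the start of the episode above 0.02 m).
It also fails if it takes over 67 s, if anything falls off the work surface, if the arm or the gripper's body presses on something with over 40 N, if the wrist force passes 120 N, or if a joint passes its speed limit or range.

## Robot

A 6-joint arm with a two-finger parallel gripper is mounted at the origin on a cart in front of the work surface, level with it; the furniture and walls round the work are solid. World frame = base frame: x ahead of the robot, y to its left, z up, the work surface at z = 0. Lengths are in mm, angles in degrees, forces in N, time in s.
With the tool pointing down it reaches from about 350 to 850 mm from the base axis. Payload 8.1 kg.
Tool frame: the origin (TCP) lies between the finger pads; the fingertips stand 22 mm ahead of it and the grasp point (between the pads) lies 3 mm ahead of it; z points along the fingers, y is the line along which they close (so a half turn about z gives the same grasp; the last joint's range is limited). The gripper opens to 85 mm and grips with 20 to 120 N. Pads are 22 mm wide; open, the fingers measure 114 mm over their backs; the gripper's body (76 mm by 85 mm) begins 54 mm behind the grasp point. The pads swing forward as they close: fully open they stand 13 mm farther back than shut.
Start: joints at [65.352, 7.471, 85.268, -0, 87.261, -4.893], TCP at [202.784, 564.698, 253.292] pointing down, gripper open.
Joint ranges: [-169.43, 169.43], [-51.17, 129.36], [1.28, 143.12], [-76.62, 256.62], [0, 156.53], [-152.29, 152.29]. Speed limits (degrees/s): [136.94, 136.94, 159.86, 180, 180, 180].

## Interface

Orientations are given as [roll, pitch, yaw] about the fixed x, y, z axes, in that order (R = Rz(yaw) Ry(pitch) Rx(roll)).
In Python, from bench import sense, snapshot, calibration, hand_in gives the robot as it stands.
- The arm moves only by the shell command python3 -m crank 'ROWS' [FORCE]. ROWS is JSON, a list of rows, each a list of 5 numbers: the shift along the tool's x, y, z in cm, then the turn about the tool's z in rad, then the finger opening in cm, from 0 to 8.54. A call has 1 to 20 rows; each row is the pose to reach, as a shift and turn from the pose commanded when the call began, along the tool's axes at that moment; what a row does not reach only later rows make up. A row lasts 1/10 s, in which the tool goes at most 50 mm and 8.59 degrees, less where a joint would pass 70% of its speed; a pose out of reach is approached as far as the arm can. A call with a gripper value outside its range is refused whole. The fingers move at their own pace and stop on an object; FORCE is the grip in N (left out, the last holds). Time passes only in rows, so rows that repeat a pose let the fingers close. It gives the time, the measured TCP pose, the force, the opening and the grip force at its end, in the units of the state.
- sense(): the state, without advancing time (a new reading comes with each control period).
- snapshot(name): name is "scene" or "top" or "wrist"; returns (picture, depth): 420x560x3 uint8, red, green, blue; 420x560 float32, mm along the optical axis (not along the pixel's ray), 0 where there is no reading.
- calibration(name): a dict with "fovy" (degrees; the focal length in pixels is half the picture's height over the tangent of half this angle, whatever the lens; pixels are square), "cx", "cy" (the principal point, pixels), "rvec" (rotation vector, rad) and "tvec" (3), from world to camera coordinates, as OpenCV has them; the wrist camera has in their place "tool_from_camera" (4x4, takes a point from camera to tool coordinates, whose origin is the TCP and whose axes are the flange's). Camera axes: x right, y down, z forward; pixel columns grow to the right and rows downward; lengths in mm; the calibration is good to about 2 mm. A picture is of the moment at which its call begins: read the wrist's pose just before it. calibration takes no time and is no camera call.
- hand_in(): hands the job in; it is judged then, once.
The state is a dict: "time": time; "joint_pos": joint angles; "qd": joint speeds; "joint_efforts": joint torques, N m; "tool_pos": TCP position; "tcp_rot": TCP orientation; "ft_force": force on the tool from outside, world axes, zero at the start; "wrist_torque": the same for the moment, N m; "finger_gap": finger opening in mm; "grip_force": force on a finger pad.
Only numpy, scipy, OpenCV 4.12 (cv2) and the standard library are available. Lean on these libraries where they do the work, as an engineer would, in place of code of your own. Each camera call takes 0.05 s, during which the arm holds its last target. There are 200 camera calls.

## Working session

There is one attempt and no reset: what is moved stays moved. The work goes in short steps, Python scripts to look and compute and a shell command to move; the robot and the scene stay as the last step left them, time stands still between calls to the robot, and variables do not carry over. Pictures are saved under pics/ and viewed, at most 10 in all, crops included, and the job is handed in when it is done.

```bash
ls; mkdir -p pics
cat > h.py <<'E'
import numpy as np, cv2
from scipy.spatial.transform import Rotation as R
from bench import sense, snapshot, calibration, hand_in
def K(c): 
    f=210/np.tan(np.radians(c['fovy']/2)); return f,c['cx'],c['cy']
def cam(name,s=None):
    c=calibration(name)
    if name=='wrist':
        T=np.array(c['tool_from_camera']); r=R.from_euler('xyz',s['tcp_rot'],degrees=True).as_matrix()
        return K(c), r@T[:3,:3], r@T[:3,3]+np.array(s['tool_pos'])
    Rm=R.from_rotvec(np.array(c['rvec']).ravel()).as_matrix(); return K(c), Rm.T, -Rm.T@np.array(c['tvec']).ravel()
def plane(cm,u,v,z):
    (f,cx,cy),Rw,o=cm; d=Rw@np.array([(u-cx)/f,(v-cy)/f,1.]); return o+d*(z-o[2])/d[2]
def pt(cm,u,v,dep):
    (f,cx,cy),Rw,o=cm; return o+Rw@np.array([(u-cx)/f,(v-cy)/f,1.])*dep
def grab(name,fn):
    s=sense(); p,d=snapshot(name); cv2.imwrite('pics/'+fn+'.png',p[:,:,::-1]); np.savez('pics/'+fn,p=p,d=d); return s,p,d
E
python3 - <<'E'
from h import *
s,p,d=grab('top','top'); s2,p2,d2=grab('scene','scene')
print(s); cm=cam('top'); print(cm)
hsv=cv2.cvtColor(p,cv2.COLOR_RGB2HSV)
m=(((hsv[...,0]<8)|(hsv[...,0]>172))&(hsv[...,1]>130)&(hsv[...,2]>60)).astype(np.uint8)
n,l,st,c=cv2.connectedComponentsWithStats(m)
for i in range(1,n):
    if st[i,4]>15: 
        dd=np.median(d[l==i]);print(st[i],c[i],pt(cm,*c[i],dd).round(1))
E
```

```text
pics
{'time': 0.0, 'joint_pos': array([ 6.53518658e+01,  7.51435158e+00,  8.53315012e+01, -4.69744109e-04,
        8.72604278e+01, -4.89149146e+00]), 'qd': array([-0.06162823, -0.01661194, -0.0089239 , -0.03068202, -0.05053491,
        0.08565829]), 'joint_efforts': array([ 2.36059517e-03, -5.69399393e+01, -5.00555634e+01,  3.35361494e-05,
        1.44887177e-02,  6.63184665e-05]), 'tool_pos': array([202.56497746, 564.22199944, 252.23097796]), 'tcp_rot': array([-1.79894066e+02, -8.59497345e-03,  1.60243372e+02]), 'ft_force': array([ 0.8341235 ,  0.50506758, -0.82002397]), 'wrist_torque': array([ 0.04760738, -0.045872  ,  0.03871479]), 'grip_force': 0.0, 'finger_gap': 85.31141862163102}
((np.float64(418.85115603087144), 279.077873425132, 209.79131653709115), array([[-0.02744033, -0.9795079 ,  0.19952771],
       [-0.99961745,  0.02619703, -0.00886913],
       [ 0.00346035, -0.19969475, -0.97985205]]), array([ 323.41238924,   -2.07346923, 1085.35352259]))
[53 72 15 25 52] [59.59615385 83.07692308] [920.1 590.9   8. ]
[58 75 17 24 54] [67.46296296 86.57407407] [908.4 567.6   9. ]
[132  96  26  18  66] [143.33333333 103.95454545] [851.  354.9   8.5]
[137 100  24  20  69] [148.27536232 110.62318841] [831.1 340.7   8.1]
[184 229  12  12  37] [191.45945946 236.40540541] [459.7 190.3 139. ]
```

View pics/top.png

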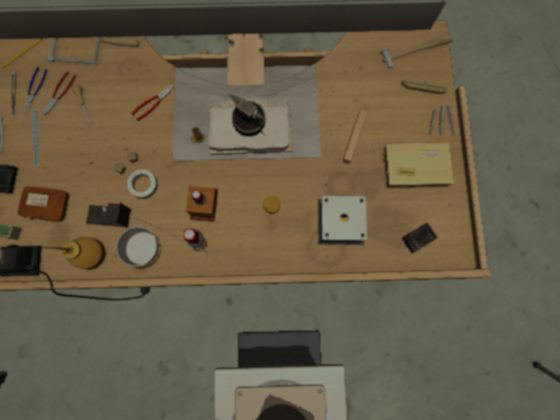

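View pics/scene.png

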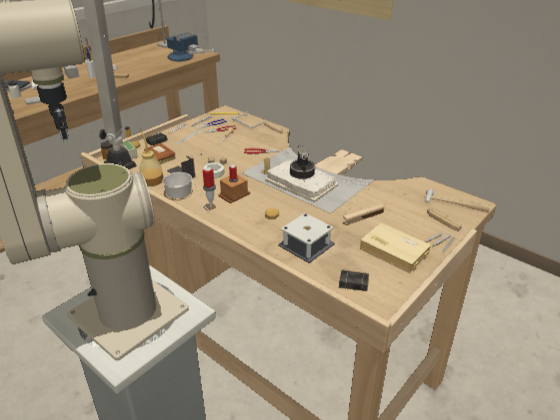

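Run:
```python
from h import *
t=np.load('pics/top.npz'); s=np.load('pics/scene.npz'); p=t['p'];d=t['d'];cm=cam('top')
a=cv2.resize(p[170:270,110:240],(520,400),interpolation=cv2.INTER_CUBIC)
b=cv2.resize(s['p'][150:220,150:290],(280*2,280),interpolation=cv2.INTER_CUBIC)[:, :]
c=cv2.resize(p[185:250,310:375],(240,240),interpolation=cv2.INTER_CUBIC)
o=np.zeros((600,800,3),np.uint8); o[:310,:403]=cv2.resize(a,(403,310)); o[:240,420:660]=c; o[315:595,:560]=b
cv2.imwrite('pics/crop.png',o[:,:,::-1])
for u,v in [(197,195),(197,198),(192,212),(212,212),(344,197),(330,217),(191,233),(140,245),(142,184),(108,215),(272,205)]:
    print((u,v),pt(cm,u,v,d[v,u]).round(0),p[v,u])
```

```text
(197, 195) [562. 183. 115.] [141 143 134]
(197, 198) [557. 185. 108.] [93 45 39]
(192, 212) [536. 209.  44.] [65 38 16]
(212, 212) [532. 157.  56.] [61 34 12]
(344, 197) [ 559. -174.   67.] [142 144 126]
(330, 217) [ 510. -137.   65.] [145 151 133]
(191, 233) [467. 191. 143.] [145 149 139]
(140, 245) [461. 351.   1.] [144 145 131]
(142, 184) [625. 353.  -1.] [126 100  64]
(108, 215) [542. 437.   4.] [41 37 32]
(272, 205) [556.   6.  11.] [121  88  30]
```

View pics/crop.png

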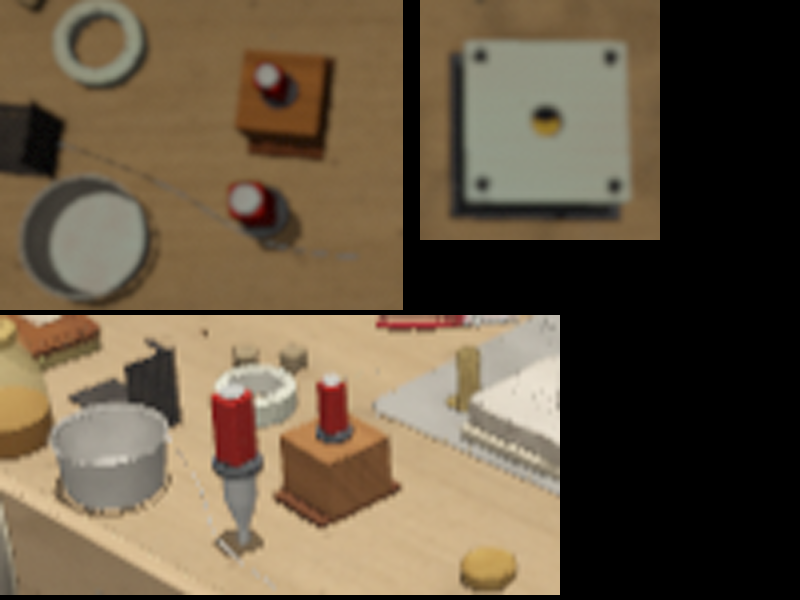

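Red handles: (197,195) stands in the wooden block and is the smaller one. (191,237) stands free on the bench and is larger, so it is the look-alike. The one in the block is meant. At (344,217) the guide hole shows brass on the near side and a dark crescent on the far (+x) side.

Run:
```python
from h import *
print(np.array(calibration('wrist')['tool_from_camera']).round(3),calibration('wrist')['fovy'])
t=np.load('pics/top.npz'); p=t['p'];d=t['d'];cm=cam('top')
(f,cx,cy),Rw,o=cm; v,u=np.mgrid[:420,:560]
P=o+np.stack([(u-cx)/f*d,(v-cy)/f*d,d],-1)@Rw.T
def rect(m,z):
    n,l,st,c=cv2.connectedComponentsWithStats(m.astype(np.uint8)); i=1+np.argmax(st[1:,4])
    w=np.array([plane(cm,a,b,z)[:2] for b,a in zip(*np.where(l==i))],np.float32); print(cv2.minAreaRect(w), w.mean(0))
b=lambda x0,x1,y0,y1,z0,z1:(P[...,0]>x0)&(P[...,0]<x1)&(P[...,1]>y0)&(P[...,1]<y1)&(P[...,2]>z0)&(P[...,2]<z1)
rect(b(490,620,120,240,54,64),60); rect(b(450,620,-250,-80,60,72),64); rect(b(520,600,150,220,100,125),112)
rect(b(400,520,150,240,125,155),140)
for k,q in dict(pinblk=(552,177),).items(): pass
print(R.from_euler('xyz',sense()['tcp_rot'],degrees=True).as_matrix().round(3))
```

```text
[[-0.00000e+00 -9.54000e-01 -2.99000e-01  7.69320e+01]
 [ 1.00000e+00 -0.00000e+00  1.00000e-03  4.49000e-01]
 [-1.00000e-03 -2.99000e-01  9.54000e-01 -1.20359e+02]
 [ 0.00000e+00  0.00000e+00  0.00000e+00  1.00000e+00]] 62.80189747297555
((565.17529296875, 185.51470947265625), (66.84032440185547, 67.59404754638672), 83.52742004394531) [563.4545  184.26685]
((509.3645324707031, -172.65928649902344), (108.0890121459961, 106.01386260986328), 88.45426177978516) [ 508.78976 -172.42659]
((563.8641357421875, 184.9650115966797), (21.043014526367188, 21.487104415893555), 77.0348892211914) [563.8431 184.9702]
((464.9225769042969, 193.51512145996094), (27.91443634033203, 27.323774337768555), 0.6944111585617065) [464.64813 193.56847]
[[-0.941  0.338 -0.001]
 [ 0.338  0.941 -0.002]
 [ 0.    -0.002 -1.   ]]
```

```bash
python3 -m crank '[[-20,-10,0,-0.1,8.5],[-46.9,-23.4,0,-0.23,8.5],[-46.9,-23.4,0,-0.23,8.5],[-46.9,-23.4,0,-0.23,8.5],[-46.9,-23.4,0,-0.23,8.5],[-46.9,-23.4,0,-0.23,8.5],[-46.9,-23.4,0,-0.23,8.5],[-46.9,-23.4,0,-0.23,8.5],[-46.9,-23.4,0,-0.23,8.5],[-46.9,-23.4,0,-0.23,8.5],[-46.9,-23.4,0,-0.23,8.5],[-46.9,-23.4,0,-0.23,8.5],[-46.9,-23.4,1.5,-0.23,8.5],[-46.9,-23.4,1.5,-0.23,8.5],[-46.9,-23.4,1.5,-0.23,8.5],[-46.9,-23.4,1.5,-0.23,8.5]]'
cat > pin.py <<'E'
from h import *
import sys
s,p,d=grab('wrist',sys.argv[1]); cm=cam('wrist',s)
(f,cx,cy),Rw,o=cm; v,u=np.mgrid[:420,:560]
P=o+np.stack([(u-cx)/f*d,(v-cy)/f*d,d],-1)@Rw.T
def rect(m,z):
    n,l,st,c=cv2.connectedComponentsWithStats(m.astype(np.uint8)); i=1+np.argmax(st[1:,4])
    w=np.array([plane(cm,a,b,z)[:2] for b,a in zip(*np.where(l==i))],np.float32); r=cv2.minAreaRect(w); print(np.round(r[0],1),np.round(r[1],1),round(r[2],1),w.mean(0).round(1),c[i])
b=lambda x0,x1,y0,y1,z0,z1:(P[...,0]>x0)&(P[...,0]<x1)&(P[...,1]>y0)&(P[...,1]<y1)&(P[...,2]>z0)&(P[...,2]<z1)
print(s['time'],s['tool_pos'].round(1),s['tcp_rot'].round(2),s['ft_force'].round(1))
E
python3 - pin1 <<'E'
exec(open('pin.py').read())
rect(b(520,610,140,230,107,120),112); rect(b(500,630,120,250,54,66),60)
E
```

```text
time: 1.7
tool_pos: [564.4, 186.9, 238.3]
tcp_rot: [180.0, -0.0, 173.5]
ft_force: [0.8, -0.1, -0.9]
finger_gap: 85.0
grip_force: 0.0
1.7 [564.4 186.9 238.3] [ 1.8000e+02 -1.0000e-02  1.7352e+02] [ 0.8 -0.1 -0.9]
[563.5 189.3] [19.7 20.2] 76.9 [563.4 189.2] [284.4461305  208.04248862]
[564.4 189.2] [65.9 66.7] 83.8 [561.1 189.4] [284.01998606 188.16523356]
```

View pics/pin1.png

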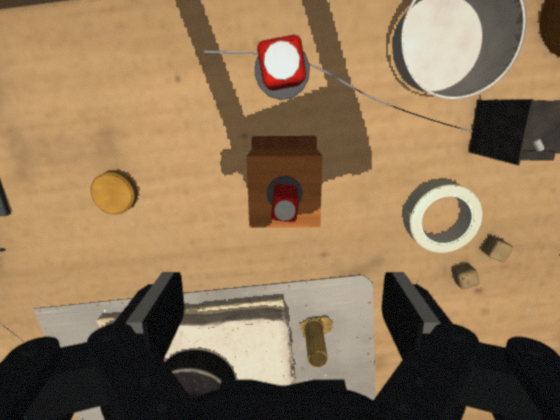

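The wrist picture shows the small handle in its block at (284,208), with the finger midline near column 283. The larger one is clear at (282,60). The position agrees with the top view to about 4 mm.

```bash
python3 -m crank '[[0.1,0.15,3,0.1,8.5],[0.1,0.15,7,0.1,8.5],[0.1,0.15,11,0.1,8.5],[0.1,0.15,12.5,0.1,8.5],[0.1,0.15,13.5,0.1,8.5],[0.1,0.15,14.4,0.1,8.5],[0.1,0.15,14.4,0.1,8.5],[0.1,0.15,14.4,0.1,4],[0.1,0.15,14.4,0.1,3],[0.1,0.15,14.4,0.1,2],[0.1,0.15,14.4,0.1,1.5],[0.1,0.15,14.4,0.1,1],[0.1,0.15,14.4,0.1,1],[0.1,0.15,14.4,0.1,1],[0.1,0.15,14.4,0.1,1],[0.1,0.15,14.4,0.1,1]]' 60; python3 -c "
from h import *; s=sense(); print(s['finger_gap'],s['ft_force'],s['wrist_torque'])"
```

```text
time: 3.35
tool_pos: [564.6, 187.6, 94.9]
tcp_rot: [180.0, 0.0, 167.7]
ft_force: [-1.7, -0.4, 5.2]
finger_gap: 19.1
grip_force: 59.1
19.09823574830018 [-1.73681164 -0.41613629  5.19637646] [-0.13194157  0.21567017 -0.03673483]
```

```bash
python3 -m crank '[[0,0,-1,0,1],[0,0,-5,0,1],[0,0,-10,0,1],[0,0,-14,0,1],[0,0,-15.5,0,1],[0,0,-15.5,0,1],[-2,-5,-15.5,0,1],[-3,-10,-15.5,0,1],[-5,-15,-15.5,0,1],[-6,-20,-15.5,0,1],[-7.2,-25,-15.5,0,1],[-7.2,-30,-15,0,1],[-7.2,-34,-13,0,1],[-7.2,-36.4,-11,0,1],[-7.2,-36.4,-10.5,0,1],[-7.2,-36.4,-10.5,0,1],[-7.2,-36.4,-10.5,0,1]]'; python3 - g1 <<'E'
exec(open('pin.py').read())
print(s['finger_gap'],s['wrist_torque'])
m=b(430,590,-250,-100,60,68); rect(m,64)
q=cv2.morphologyEx(m.astype(np.uint8),cv2.MORPH_OPEN,np.ones((3,3)))
cn,_=cv2.findContours(q,cv2.RETR_CCOMP,cv2.CHAIN_APPROX_NONE)
for c in cn:
    if 100<cv2.contourArea(c)<2500: 
        w=np.array([plane(cm,*k[0],64)[:2] for k in c],np.float32); print(cv2.minEnclosingCircle(w),w.mean(0),c.mean(0))
E
python3 -c "
import cv2;a=cv2.imread('pics/g1.png');cv2.imwrite('pics/g1b.png',cv2.resize(a,(800,600)))"
```

```text
time: 5.05
tool_pos: [556.6, -182.3, 198.0]
tcp_rot: [179.9, -0.1, 167.7]
ft_force: [0.6, 0.6, -1.3]
finger_gap: 19.3
grip_force: 61.5
5.05 [ 556.6 -182.3  198. ] [ 1.7995e+02 -1.3000e-01  1.6773e+02] [ 0.6  0.6 -1.3]
19.29404795467786 [ 0.01398483 -0.01633903 -0.01778099]
[ 508.2 -169.4] [107.9 107.9] 88.0 [ 504.8 -168.7] [284.43565963 134.95682819]
((508.4166259765625, -170.21327209472656), 12.79232120513916) [ 507.84616 -169.80168] [[283.9010989  141.01098901]]
```

View pics/g1b.png

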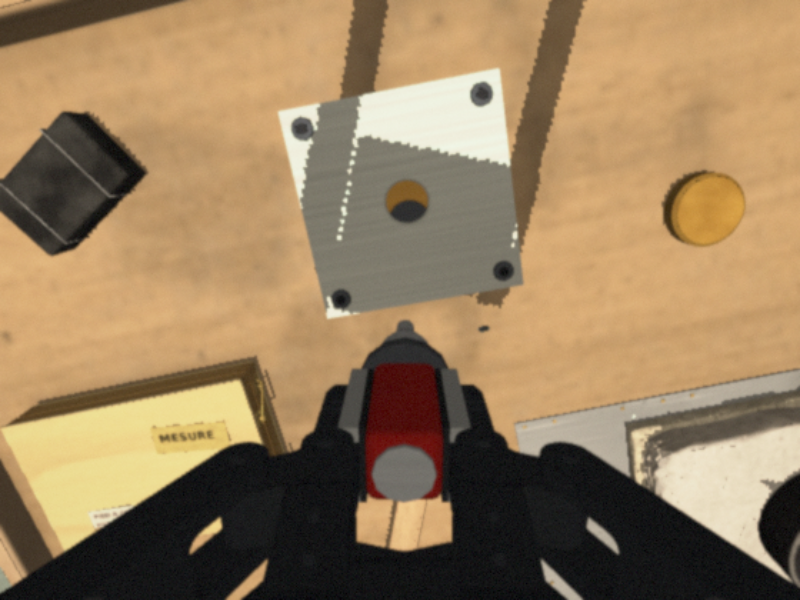

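Run:
```python
from h import *
t=np.load('pics/g1.npz');p=t['p'];d=t['d'];s=sense();cm=cam('wrist',s);print(cm[0])
hsv=cv2.cvtColor(p,cv2.COLOR_RGB2HSV)
sub=np.zeros(d.shape,bool); sub[120:162,262:306]=1
br=sub&(hsv[...,1]>90); dk=sub&(hsv[...,2]<75)&~br
f=lambda m,z:np.array([plane(cm,a,b,z)[:2] for b,a in zip(*np.where(m))],np.float32)
w=f(br|dk,64); C,r=cv2.minEnclosingCircle(w); print('hole',C,r,w.mean(0),(br|dk).sum())
print('brass mean',f(br,56).mean(0),'dark',f(dk,56).mean(0),br.sum(),dk.sum())
for v in range(122,162,1): print(v,''.join('B' if br[v,u] else 'D' if dk[v,u] else '.' for u in range(262,306)))
for v in range(220,262,2): print(v,''.join('%4d'%d[v,u] if d[v,u]<260 else '   .' for u in range(264,304,2)), p[v,283])
```

```text
(np.float64(344.0224181983025), 282.51102727746775, 210.34171090250348)
hole (508.4064025878906, -169.4632110595703) 10.8312349319458 [ 508.3278  -169.37962] 685
brass mean [ 505.71783 -169.17911] dark [ 514.67303 -170.02303] 423 262
122 ............................................
123 ............................................
124 ............................................
125 ............................................
126 ....................BBBBBB..................
127 .................BBBBBBBBBBBB...............
128 ...............BBBBBBBBBBBBBBBB.............
129 ..............BBBBBBBBBBBBBBBBBBB...........
130 .............BBBBBBBBBBBBBBBBBBBBB..........
131 ............BBBBBBBBBBBBBBBBBBBBBBB.........
132 ...........BBBBBBBBBBBBBBBBBBBBBBBB.........
133 ..........BBBBBBBBBBBBBBBBBBBBBBBBBB........
134 .........BBBBBBBBBBBBBBBBBBBBBBBBBBB........
135 .........BBBBBBBBBBBBBBBBBBBBBBBBBBBB.......
136 .........BBBBBBBBBBBBBBBBBBBBBBBBBBBB.......
137 .........BBBBBBBBBBBBBBBBBBBBBBBBBBBB.......
138 ........BBBBBBBBBBBBBBBBBBBBBBBBBBBBBB......
139 ........BBBBBBBBBBBBBBBBBBBBB
[... 2418 characters left out ...]
2 161 161 161 162 [48 48 48]
248  162 163 162 162 162   0 162 162 162 162 164 162 162 161 162 163 162 161 163 162 [45 42 43]
250  162 162 162 163   0 162 163 163 162 162 162 162 162 162 163 163 162 163 162 162 [48 48 49]
252  162 162 163 161 162 163 163 162 163 162 162 162 162 163 163 163 162 163 162 163 [50 48 47]
254  162 165 162 163 163 163 163 163 163 163 163 163 163 163 162 163 163 163   0 163 [66 36 35]
256  159 159 157 157 157 158 157 156 158 158 158 158 157 158 157 158 158 158 158 159 [77 14 14]
258  158 156 156 155 155 156 155 156 155 155 155 156 155 156 156 156 154 155 156 157 [75  3  3]
260  156 154 153 153 153 154 154 154 153 154 153 152 153 154 154 152 153 154 153 155 [74 11 10]
```

The picture shows the guide hole at (285,141) in original pixels. The die's hole shows as the dark part toward image-down (world +x). The pin tip is at (284,224), above the bench. I'll go over the overlap of the two holes and check from close by.

```bash
python3 -m crank '[[2,0.1,1,0,1],[4.5,0.16,2,0,1],[4.5,0.16,3,0,1],[4.5,0.16,3.6,0,1],[4.5,0.16,3.6,0,1],[4.5,0.16,3.6,0,1],[4.5,0.16,3.6,0,1]]'; python3 - g2 <<'E'
exec(open('pin.py').read())
cv2.imwrite('pics/g2b.png',cv2.resize(p[120:320,180:390,::-1],(735,600)[:2] if 0 else (630,600),interpolation=cv2.INTER_CUBIC))
for v in range(214,262,2): print(v,''.join('%4d'%d[v,u] for u in range(256,312,2)))
E
```

```text
time: 5.8
tool_pos: [514.3, -172.5, 164.1]
tcp_rot: [-180.0, 0.1, 167.7]
ft_force: [-0.4, -0.7, -2.0]
finger_gap: 19.1
grip_force: 61.5
5.8 [ 514.3 -172.5  164.1] [-1.7999e+02  8.0000e-02  1.6771e+02] [-0.4 -0.7 -2. ]
214  232 232 231 232 232 232 232 240 241 291 291 290 291 291 290 290 291 290 290 291 291 290 232 232 232 231 232 232
216  231 232 231 232 233 232 231 240 291 291 290 290 291 292 291 291 291 292 291 291 290 237 232 232 231 233 231 232
218  233 232 233 233 233 233 232 235 292 291 291 291 293 291 292 293 292 293 291 291 291 236 232 232 232 233 232 233
220  233 233 233 233 232 232 233 234 238 292 292   0 292 290 293 292 293 292 291 293 237 234 234 233 233 232 232 234
222  234 233 234 233 232 234 232 234 234 237 240 292 293 293 292 293 291 292 239 237 233 233 234 233 233 233 233 232
224    0 233 234 234 234 234 233 235 234 235 235 235 239 221 219 221 238 238 236 234 233 233 232 234 233 234 236 233
226  235 234 235 233 233 234 234 234 235 234 234 235 218 218 216 217 221 236 234 234 235 234 234 235 236 234 234 234
228  236 235 234 234 235 234 235 236 235 234 234 218 215 212 21
[... 1225 characters left out ...]
50  240 163 162 163 162 162 163 163 162 164 162 163 163 164 162 162 162 163 163 163 163 162 162 162 162 163 163 238
252  164 162 162 163 162 163 162 163 162 162 162 162 163 162 162 163 162 162 163 162 162 163 163 163 162 163 162 165
254  164 163 162 164 162 163 162 164 162 163 163 163 163 163 163 163 162 162 164 163 163 163 162 162 163 163 162 163
256  163 163 163 163 160 158 158 158 157 157 158 157 157 157 157 156 157 157 158 157 157 158 158 160 163 162 162 163
258  152 152 151 163 158 156 155 156 155 156 155 155 157 156 156 156 155 156 155 155 155 155 157 157 164 151 151 152
260  151 148 149 158 154 154 153 154 154 154 153 152 153 154 153 154 153 154 153 154 154 154 155 155 153 150 148 149
```

View pics/g2b.png

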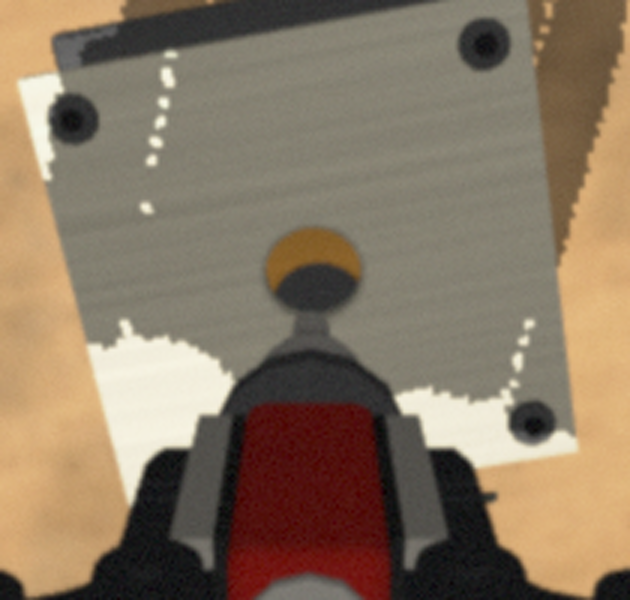

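The close view shows the tip at (284,224) just short of the dark lens, which spans rows 208–224 around column 285. I'll shift about 3 mm along tool x and 1 mm along y, then descend feeling for contact.

```bash
python3 -m crank '[[0.28,0.1,0,0,1],[0.28,0.1,0.2,0,1],[0.28,0.1,0.4,0,1],[0.28,0.1,0.6,0,1],[0.28,0.1,0.75,0,1],[0.28,0.1,0.9,0,1],[0.28,0.1,1.0,0,1],[0.28,0.1,1.1,0,1],[0.28,0.1,1.2,0,1],[0.28,0.1,1.3,0,1],[0.28,0.1,1.4,0,1],[0.28,0.1,1.5,0,1],[0.28,0.1,1.5,0,1]]'; python3 -m crank '[[0,0,0.1,0,1],[0,0,0.2,0,1],[0,0,0.3,0,1],[0,0,0.3,0,1]]';  python3 - g3 <<'E'
exec(open('pin.py').read())
for v in range(190,232,2): print(v,''.join('%4d'%d[v,u] for u in range(262,308,2)))
E
```

```text
time: 7.15
tool_pos: [510.8, -170.7, 148.1]
tcp_rot: [180.0, -0.0, 167.7]
ft_force: [-0.3, -0.8, -2.6]
finger_gap: 19.1
grip_force: 61.5
time: 7.55
tool_pos: [510.8, -170.7, 145.1]
tcp_rot: [180.0, -0.0, 167.7]
ft_force: [-0.9, -0.1, -2.0]
finger_gap: 19.0
grip_force: 61.5
7.55 [ 510.8 -170.7  145.1] [ 1.8000e+02 -2.0000e-02  1.6769e+02] [-0.9 -0.1 -2. ]
190  206 207 207 206 206 207 207 206 208 206 205 207 207 206 207 206 207 207 207 206 207 209 207
192  206 208 206 207 206 207 207 209 207 206 207 208 209 207 208 208 208 207 207 208 208 207 208
194  208 208 207 207 209 208 207 207 207 208 208 209 208 208 207 207 207 208 207 207 208 208 208
196  208 208 207 209 208 208 208 208 208 209 207 207 207 209 209 208 209 209 208 208 207 207 209
198  207 210 208 208 208 209 209 207 208 209 209 208 208 209 208 209 209 207 208 209 209 208 208
200  208 208 210 209 209 209 209 209 209 208 209 208 209 209 208 208 208 208 209 210 209 208 207
202  210 209 209 209 209 210 209 209 209 209 209 209 209 210 210 209 210 209 209 209 210 210 209
204  210 210 209 210 210 209 209 210 209 210 210 210 210 210 209
[... 593 characters left out ...]
1 211 213 212 213 211
218  212 212 212 222 221 220 221 221 221 220 221 220 221 221 221 221 220 220 213 212 212 212 212
220  213 211 214 221 221 222 221 221 221 221 221 222 221 221 221 220 221 222 220 213 213 214 212
222  213 212 221 222 222 221 222 222 221 221 271 271 272 273 222 222 222 221 221 214 214 214 213
224  213 213 223 223 223 224 222 272 274 274 221 220 220 273 272 273 223 223 222 213 212 212 214
226  213 215 222 223 223 223 273 273 273 219 216 218 217 221 274 273 273 273 223 215 213 214 214
228  215 214 221 223 223 274 274 275 218 214 213 212 215 218 274 273 274 275 225 215 214 214 215
230  215 215 218 223 274 273 274 275 215 206 201 201 206 213 275 274 273 275 274 216 214 214 214
```

```bash
python3 -m crank '[[0,0.03,0.1,0,1],[0,0.03,0.2,0,1],[0,0.03,0.3,0,1],[0,0.03,0.3,0,1]]';  python3 -m crank '[[0,0,0.1,0,1],[0,0,0.2,0,1],[0,0,0.3,0,1],[0,0,0.3,0,1]]';python3 -m crank '[[0,0,0.1,0,1],[0,0,0.2,0,1],[0,0,0.3,0,1],[0,0,0.3,0,1]]'
```

```text
time: 8.0
tool_pos: [510.8, -170.4, 142.1]
tcp_rot: [180.0, -0.0, 167.7]
ft_force: [0.2, -0.9, -2.3]
finger_gap: 19.4
grip_force: 61.5
time: 8.4
tool_pos: [510.8, -170.4, 139.1]
tcp_rot: [180.0, -0.0, 167.7]
ft_force: [1.5, 0.4, -2.0]
finger_gap: 19.0
grip_force: 61.5
time: 8.8
tool_pos: [510.8, -170.4, 136.1]
tcp_rot: [180.0, -0.0, 167.7]
ft_force: [0.0, 0.3, -2.2]
finger_gap: 19.4
grip_force: 61.5
```

```bash
python3 -m crank '[[0.1,-0.01,0,0,1],[0.2,-0.03,0,0,1],[0.2,-0.03,0,0,1]]';  python3 -m crank '[[0.1,-0.01,0,0,1],[0.2,-0.03,0,0,1],[0.2,-0.03,0,0,1]]';  python3 -m crank '[[0.1,-0.01,0,0,1],[0.18,-0.03,0,0,1],[0.18,-0.03,0,0,1]]'
```

```text
time: 9.1
tool_pos: [509.8, -170.3, 136.7]
tcp_rot: [180.0, 0.1, 167.7]
ft_force: [4.9, 0.0, -5.3]
finger_gap: 19.2
grip_force: 60.9
time: 9.4
tool_pos: [508.1, -170.2, 136.8]
tcp_rot: [180.0, 0.2, 167.7]
ft_force: [7.5, -0.4, -5.7]
finger_gap: 19.1
grip_force: 60.8
time: 9.7
tool_pos: [506.3, -170.1, 136.8]
tcp_rot: [180.0, 0.2, 167.7]
ft_force: [7.0, -0.1, -5.1]
finger_gap: 19.3
grip_force: 60.8
```

```bash
python3 -m crank '[[0,0,0.1,0,1],[0,0,0.2,0,1],[0,0,0.3,0,1],[0,0,0.4,0,1],[0,0,0.5,0,1],[0,0,0.5,0,1]]';  python3 -m crank '[[0,0,0.1,0,1],[0,0,0.2,0,1],[0,0,0.3,0,1],[0,0,0.4,0,1],[0,0,0.5,0,1],[0,0,0.5,0,1]]'; python3 -m crank '[[0,0,0.1,0,1],[0,0,0.2,0,1],[0,0,0.3,0,1],[0,0,0.3,0,1]]'
```

```text
time: 10.3
tool_pos: [506.5, -170.6, 132.5]
tcp_rot: [-180.0, 0.2, 167.7]
ft_force: [6.9, -0.4, 0.1]
finger_gap: 19.3
grip_force: 61.8
time: 10.9
tool_pos: [507.3, -170.8, 128.3]
tcp_rot: [-180.0, 0.3, 167.7]
ft_force: [6.6, -0.1, 3.7]
finger_gap: 19.2
grip_force: 62.2
time: 11.3
tool_pos: [507.5, -170.9, 125.7]
tcp_rot: [-180.0, 0.4, 167.7]
ft_force: [6.1, -0.2, 4.1]
finger_gap: 19.4
grip_force: 62.3
```

```bash
python3 -m crank '[[0,0,0.1,0,1],[0,0,0.2,0,1],[0,0,0.3,0,1],[0,0,0.3,0,1]]';  python3 -m crank '[[0,0,0.1,0,1],[0,0,0.2,0,1],[0,0,0.2,0,1]]'; python3 - g4 <<'E'
exec(open('pin.py').read())
cv2.imwrite('pics/g4b.png',cv2.resize(p[180:280,220:350,::-1],(780,600),interpolation=cv2.INTER_CUBIC))
for v in range(224,250,2): print(v,''.join('%4d'%d[v,u] for u in range(256,312,2)))
E
```

```text
time: 11.7
tool_pos: [507.6, -170.9, 122.7]
tcp_rot: [-180.0, 0.4, 167.7]
ft_force: [7.0, -0.4, 5.0]
finger_gap: 19.0
grip_force: 62.3
time: 12.0
tool_pos: [507.5, -170.8, 120.7]
tcp_rot: [-180.0, 0.3, 167.7]
ft_force: [6.5, 0.5, 5.8]
finger_gap: 19.4
grip_force: 62.4
12.0 [ 507.5 -170.8  120.7] [-179.97    0.34  167.7 ] [6.5 0.5 5.8]
224  188 188 187 188 187 188 189 187 187 188 187 187 187 188 187 188 187 187 188 188 187 189 187 187 187 188 188 188
226  188 188   0 187 188 187 188 189 189 188 187 189 189 188 188 188 187 188 187 188 188 189 188 188 188 187 188 187
228  189 188 187 188 188 188 188 187 189 188 189 189 188 189 190 189 188 189 188 188 188 188 187 189 189 188 189 189
230  189 189 189 188 189 188 189 189 188 189 198 196 197 198 196 198 197 197 197 190 190 189 188 188 189 187 188 188
232  189 189 190 189 189 189 189   0 197 197 197 195 189 187 188 188 190 249 197 198 198 189 189 190 189 190 190 189
234  190 189 190 189 189 189 189   0 198 190 187 187 186 185 184 184 185 189 189 251 198   0 189 189 189 188 189 189
236  189 191 190 190 191   0 198 199 187 187 183 182 183 183 181 182 183 184 186 188 249 250 197 189 190 190 190 190
238  190 190 190 191 190 190 200 188 184 166 165 165 164 163 163 164 165 166 167 185 187 250 249 189 189 191 190 191
240  189 191 190 190 191 198 166 165 164 163 163 161 161 161 163 162 162 163 165 164 165 166 251 200 190 191 189 190
242  191 190 190 191 191 165 163 161 161 161 161 161 161 161 162 162 161 161 161 163 163 163 164 252 191 190 191 190
244  192 191 192 192 165 163 161 161 162   0 161 162 161 161 162 163 162 160 162 162 163 162 163 165 192 191 190 191
246  192 191 166 164 162 161 162 161 162 161 161 162 161 161 161 161 162 161 160 161 162 162 161 162 165 167 192 191
248  192 167 164 162 160 162 162 162 162 162 162 162 163 163 162 162 161 162 160 161 162 163 161 162 162 163 167 191
```

View pics/g4b.png

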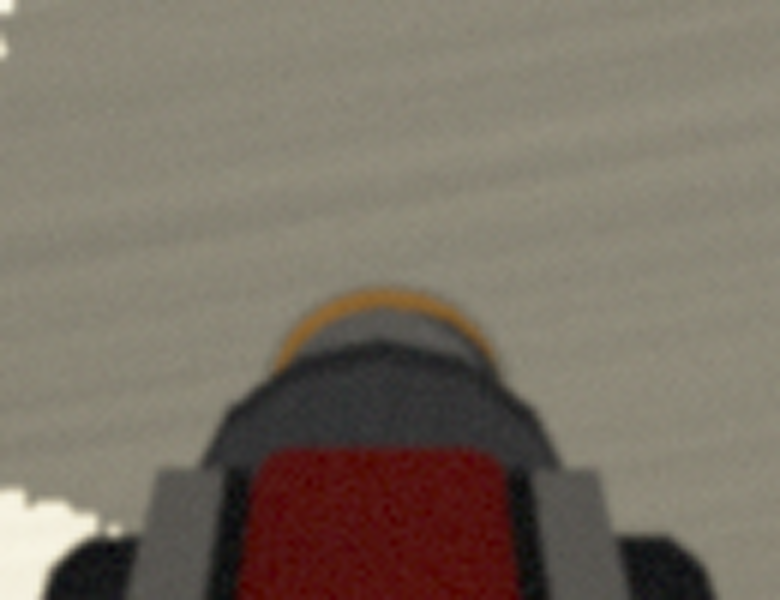

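The picture shows the taper nearly concentric in the hole. The hole is centred at column 284.5 and the pin at 283.8, and the thin brass rim near row 230 is the die. I'll correct by 0.3–0.4 mm and go on down.

```bash
python3 -m crank '[[0.03,0.04,0,0,1],[0.03,0.04,0.1,0,1],[0.03,0.04,0.2,0,1],[0.03,0.04,0.3,0,1],[0.03,0.04,0.3,0,1]]';  python3 -m crank '[[0,0,0.1,0,1],[0,0,0.2,0,1],[0,0,0.2,0,1]]';python3 -m crank '[[0,0,0.1,0,1],[0,0,0.2,0,1],[0,0,0.2,0,1]]'
```

```text
time: 12.55
tool_pos: [507.3, -170.4, 117.6]
tcp_rot: [-180.0, 0.3, 167.7]
ft_force: [7.0, -0.0, 4.6]
finger_gap: 19.4
grip_force: 62.3
time: 12.85
tool_pos: [507.3, -170.3, 115.6]
tcp_rot: [-180.0, 0.3, 167.7]
ft_force: [7.3, -0.4, 5.4]
finger_gap: 19.6
grip_force: 62.3
time: 13.15
tool_pos: [507.3, -170.3, 113.7]
tcp_rot: [-180.0, 0.3, 167.7]
ft_force: [7.5, -0.5, 4.7]
finger_gap: 19.1
grip_force: 62.4
```

```bash
python3 -m crank '[[0,0,0.1,0,1],[0,0,0.2,0,1],[0,0,0.3,0,1],[0,0,0.3,0,1]]';  python3 -m crank '[[0,0,0.1,0,1],[0,0,0.2,0,1],[0,0,0.3,0,1],[0,0,0.3,0,1]]';python3 -m crank '[[0,0,0.1,0,1],[0,0,0.2,0,1],[0,0,0.3,0,1],[0,0,0.3,0,1]]'
```

```text
time: 13.55
tool_pos: [506.9, -170.2, 110.0]
tcp_rot: [-180.0, 0.3, 167.7]
ft_force: [6.3, -1.1, 2.3]
finger_gap: 19.3
grip_force: 61.9
time: 13.95
tool_pos: [506.8, -170.2, 106.8]
tcp_rot: [-180.0, 0.3, 167.7]
ft_force: [7.3, -1.0, 1.6]
finger_gap: 19.5
grip_force: 61.9
time: 14.35
tool_pos: [506.7, -170.2, 103.8]
tcp_rot: [-180.0, 0.3, 167.7]
ft_force: [7.2, 0.4, 1.8]
finger_gap: 19.7
grip_force: 62.0
```

Easy going, about 5 mm left. I'll take smaller steps now.

```bash
python3 -m crank '[[0,0,0.1,0,1],[0,0,0.2,0,1],[0,0,0.3,0,1],[0,0,0.3,0,1]]';  python3 -m crank '[[0,0,0.05,0,1],[0,0,0.1,0,1],[0,0,0.1,0,1]]';python3 -m crank '[[0,0,0.05,0,1],[0,0,0.1,0,1],[0,0,0.1,0,1]]'
```

```text
time: 14.75
tool_pos: [506.7, -170.2, 100.8]
tcp_rot: [-180.0, 0.3, 167.7]
ft_force: [7.0, -0.5, 0.4]
finger_gap: 18.9
grip_force: 61.9
time: 15.05
tool_pos: [506.7, -170.2, 99.9]
tcp_rot: [-180.0, 0.3, 167.7]
ft_force: [8.3, -0.8, 1.3]
finger_gap: 19.3
grip_force: 62.0
time: 15.35
tool_pos: [506.8, -170.2, 99.2]
tcp_rot: [-180.0, 0.3, 167.7]
ft_force: [6.0, 1.2, 3.7]
finger_gap: 19.6
grip_force: 62.5
```

```bash
python3 -m crank '[[0,0,0.05,0,1],[0,0,0.05,0,1]]';python3 -m crank '[[0,0,0.05,0,1],[0,0,0.05,0,1]]';python3 -m crank '[[0,0,0.03,0,1],[0,0,0.05,0,1],[0,0,0.05,0,1]]'
```

```text
time: 15.55
tool_pos: [506.8, -170.2, 99.1]
tcp_rot: [-180.0, 0.3, 167.7]
ft_force: [4.6, 0.9, 8.1]
finger_gap: 19.5
grip_force: 63.0
time: 15.75
tool_pos: [506.9, -170.2, 99.1]
tcp_rot: [-180.0, 0.3, 167.7]
ft_force: [0.6, 2.6, 13.2]
finger_gap: 19.5
grip_force: 63.6
time: 16.05
tool_pos: [507.0, -170.3, 99.1]
tcp_rot: [-180.0, 0.3, 167.7]
ft_force: [-0.4, 3.7, 16.6]
finger_gap: 19.3
grip_force: 63.9
```

Seated: z stops at 99.1 while the force rises to about 17 N. I'll ease off, release and back away.

```bash
python3 -m crank '[[0,0,-0.08,0,1],[0,0,-0.08,0,1]]'; python3 -m crank '[[0,0,0,0,3],[0,0,0,0,4],[0,0,0,0,5],[0,0,0,0,5],[0,0,0,0,5],[0,0,0,0,5],[0,0,0,0,5]]'; python3 -m crank '[[0,0,-1,0,5],[0,0,-3,0,5],[0,0,-6,0,5],[0,0,-10,0,5],[0,0,-13,0,5],[0,0,-13,0,5],[0,0,-13,0,5]]'; python3 - g5 <<'E'
exec(open('pin.py').read())
rect(b(450,560,-230,-120,112,122),116); rect(b(430,590,-250,-100,61,65.5),64)
c=b(480,535,-200,-140,67,72.5); print('collar z',np.median(P[c][:,2]),'plate z',np.median(P[b(430,590,-250,-100,60,66)][:,2]),'handle top',np.median(P[b(490,525,-190,-150,100,130)][:,2]))
cv2.imwrite('pics/g5b.png',p[100:320,150:420,::-1])
E
```

```text
time: 16.25
tool_pos: [506.9, -170.2, 99.1]
tcp_rot: [-180.0, 0.3, 167.7]
ft_force: [3.9, 1.6, 9.9]
finger_gap: 19.2
grip_force: 62.7
time: 16.95
tool_pos: [504.8, -169.6, 96.5]
tcp_rot: [180.0, -0.0, 167.7]
ft_force: [-0.4, -0.5, -0.1]
finger_gap: 49.8
grip_force: 0.0
time: 17.65
tool_pos: [505.5, -169.9, 228.2]
tcp_rot: [-180.0, 0.2, 167.7]
ft_force: [0.4, 0.4, -0.2]
finger_gap: 50.1
grip_force: 0.0
17.65 [ 505.5 -169.9  228.2] [-1.7997e+02  1.6000e-01  1.6769e+02] [ 0.4  0.4 -0.2]
[ 507.  -169.6] [19.4 19.6] 77.7 [ 507.1 -169.6] [282.56467316 217.16550765]
[ 508.1 -169.4] [107.9 108.3] 87.9 [ 504.2 -168.6] [282.96795306 193.19303393]
collar z 69.69624395993787 plate z 63.81227252195856 handle top 115.81031149897474
```

View pics/g5b.png

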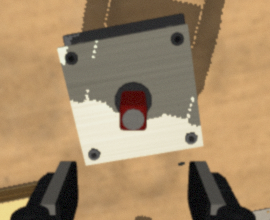

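The pin stands upright in the plate at (132,105) of the crop. The collar top is at 69.7 mm (70 expected) and its centre is about 1 mm from the plate's centre. The gripper is clear.

```bash
python3 -m crank '[[0,0,0,0,5],[0,0,0,0,5],[0,0,0,0,5]]' && python3 -c "
from bench import hand_in; print(hand_in())"
```

```text
time: 18.0
tool_pos: [504.4, -169.4, 225.5]
tcp_rot: [180.0, -0.1, 167.7]
ft_force: [-0.1, -0.0, 0.3]
finger_gap: 49.9
grip_force: 0.0
the job is handed in; nothing more can be done
None
```

The pin is seated in the die set with its collar flush (to about 0.3 mm) and about 1 mm from centre, the die is drawn into line, the pin is released and the gripper clear; I handed the job in at 18 s, with wrist force readings during insertion at or below about 17 N, and no verdict was returned.

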